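# Kit the parts for two knives and clear the offcut

## Task

Sort the loose parts on the knifemaker's bench: put each wooden handle block and each brass guard into the tray of the knife it belongs to, the larger block and guard with the long blade, the smaller ones with the short blade, the block lying flat in the tray's longer front bay and the guard lying flat in the shorter front bay. Drop the round steel bar offcut into the scrap pot. Set the blocks and guards down rather than dropping or throwing them, and leave the two blades where they lie.

Things in the scene. Friction and masses are not known exactly. Their poses are not given: they have to be found in the camera images.
- tray_long: Fixed aluminium tray with the long blade in it, 139 (x) by 231 (y) mm, 3 mm floor, 3 mm walls, outer 16 mm high, inner 12. Origin: centre of underside. Full-length blade bay on its +x side, 46 mm wide. Two front bays, each 84 mm in x: handle bay 136 mm in y, centre x -24.5, y +44.5 mm; guard bay 86 mm in y, centre x -24.5, y -69.5 mm. Yaw within 0.12 rad of 0.
- tray_short: Fixed aluminium tray with the short blade in it, 139 (x) by 231 (y) mm, 3 mm floor, 3 mm walls, outer 16 mm high, inner 12. Origin: centre of underside. Full-length blade bay on its +x side, 46 mm wide. Two front bays, each 84 mm in x: handle bay 136 mm in y, centre x -24.5, y +44.5 mm; guard bay 86 mm in y, centre x -24.5, y -69.5 mm. Yaw within 0.12 rad of 0.
- scrap_pot: Fixed round open pot, a sawn length of dark steel pipe with a floor: 120 mm across outside, wall 4 mm thick and upright, 55 mm high, floor 5 mm thick; empty. Origin: centre of its underside, on the bench.
- blade_long: Forged black knife blade with a narrow tang, 205 mm long overall, 32 mm wide, 5 mm thick, lying loose in the blade bay of its tray. Origin: middle of its length, underside; x points to the tip. To be left alone.
- blade_short: The same kind of blade, but only 132 mm long overall, 24 mm wide, 5 mm thick, lying loose in the blade bay of the other tray. Origin: middle of its length, underside; x points to the tip. To be left alone.
- block_large: Rectangular brown wooden handle block, 110 mm long (its x) by 38 mm wide (its y) by 30 mm high, lying on the bench; plain but for a dark slot in one end. Origin: centre of its underside. The larger of the two blocks; about 85 g.
- block_small: Rectangular brown wooden handle block, 80 mm long (its x) by 30 mm wide (its y) by 25 mm high, lying on the bench; plain but for a dark slot in one end. Origin: centre of its underside. The smaller of the two blocks; about 45 g.
- guard_large: Flat brass knife guard, an oval bar with round ends and a narrow slot through its middle, 64 mm long (its x) by 22 mm wide (its y) by 10 mm thick, lying flat on the bench. Origin: centre of its underside. The larger of the two guards; about 105 g.
- guard_small: Flat brass knife guard, an oval bar with round ends and a narrow slot through its middle, 40 mm long (its x) by 16 mm wide (its y) by 8 mm thick, lying flat on the bench. Origin: centre of its underside. The smaller of the two guards; about 38 g.
- offcut: Short offcut of round bright steel bar, 30 mm in diameter and 45 mm high, standing on end on the bench, 250 g. Origin: centre of its underside. (A tape measure, 56 by 54 by 33 mm, and a white soapstone stick, 100 by 13 by 6 mm, lie in the same row and are no part of the job.)
Not all that is in view belongs to the job. What is shaped like the block_small but turquoise is not meant. Several things have the shape of the scrap_pot; the one meant has the colours described above.

How it is judged:
By the outcome, as a careful person would: the job done as asked, in the order asked, and still so for the second after the job is handed in, with the robot touching nothing.
It also fails if it takes over 115 s, if anything falls off the work surface, if the arm or the gripper's body presses on something with over 40 N, if the wrist force passes 120 N, or if a joint passes its speed limit or range.

## Robot

A 6-joint arm with a two-finger parallel gripper is mounted at the origin on the work surface. World frame = base frame: x ahead of the robot, y to its left, z up, the work surface at z = 0. Lengths are in m, angles in degrees, forces in N, time in s.
With the tool pointing down it reaches from about 0.25 to 0.725 m from the base axis. Payload 9.7 kg.
Tool frame: the origin (TCP) lies midway between the tips of the shut fingers; the grasp point (between the pads) lies 19 mm behind it (bot.pinch_z is the distance from the TCP to the grasp point, in m); z points along the fingers, y is the line along which they close (so a half turn about z gives the same grasp; the last joint's range is limited). The gripper opens to 85 mm and grips with 20 to 120 N. Pads are 22 mm wide; open, the fingers measure 114 mm over their backs; the gripper's body (76 mm by 85 mm) begins 54 mm behind the grasp point. The pads swing forward as they close: fully open they stand 13 mm farther back than shut.
Start: joints at [-66.921, 4.979, 10.078, 95.1, 0, 90], TCP at [0.216, -0.506, 0.196] pointing down, gripper open.
Joint ranges: [-179.16, 179.16], [-48.56, 103.87], [-65.8, 70.77], [-126.05, 130.52], [-82.76, 87.17], [-180, 180]. Speed limits (degrees/s): [127.2, 127.2, 147.25, 180, 180, 180].

## Interface

Orientations are given as [roll, pitch, yaw] about the fixed x, y, z axes, in that order (R = Rz(yaw) Ry(pitch) Rx(roll)).
In Python, from workcell import sensors, camera, ticket, bot gives the robot as it stands.
- The arm moves only by the shell command python3 -m handwheel 'ROWS' [FORCE]. ROWS is a JSON object of lists of equal length, an entry for each row: "gripper": the opening, from -1 (shut) to 1 (fully open); "slide": the shift along the tool's x, y, z in mm, a list of three; "yaw": the turn about the tool's z in rad. A call has 1 to 8 rows; each row shifts and turns the commanded pose from where the row before left it, along the tool's axes as they then stand; what a row does not reach is not made up. A row lasts 1/12 s, in which the tool goes at most 41.7 mm and 7.16 degrees, less where a joint would pass 70% of its speed; a pose out of reach is approached as far as the arm can. A call is refused whole if a number of a shift passes 41.7 or a number of a turn 0.125, either way. A call with a gripper value outside its range is refused whole. The fingers move at their own pace and stop on an object; FORCE is the grip in N (left out, the last holds). Time passes only in rows, so rows that do not move let the fingers close. It gives the time, the measured TCP pose, the force, the opening and the grip force at its end, in the units of the state.
- sensors.get_obs(): the state, without advancing time (a new reading comes with each control period).
- camera(name): name is "scene" or "top" or "wrist"; returns a dict with "img" (480x640x3 uint8, red, green, blue), "fx", "fy", "cx", "cy" (pixels), "R" (3x3) and "t" (3): a world point X has camera coordinates R X + t. Camera axes: x right, y down, z forward; pixel columns grow to the right and rows downward; lengths in m; the calibration is good to about 2 mm. A picture is of the moment at which its call begins. There is no depth.
- ticket.job_done(): hands the job in; it is judged then, once.
The state is a dict: "time": time; "q": joint angles; "qd": joint speeds; "joint_efforts": joint torques, N m; "ee_pos": TCP position; "tcp_rot": TCP orientation; "wrist_force": force on the tool from outside, world axes, zero at the start; "torque": the same for the moment, N m; "opening": finger opening in m; "grasp_force": force on a finger pad.
Only numpy, scipy, OpenCV 4.12 (cv2) and the standard library are available. Lean on these libraries where they do the work, as an engineer would, in place of code of your own. Each camera call takes 0.05 s, during which the arm holds its last target. There are 200 camera calls.

## Working session

There is one attempt and no reset: what is moved stays moved. The work goes in short steps, Python scripts to look and compute and a shell command to move; the robot and the scene stay as the last step left them, time stands still between calls to the robot, and variables do not carry over. Pictures are saved under pics/ and viewed, at most 14 in all, crops included, and the job is handed in when it is done.

```bash
mkdir -p pics; python3 - <<'E'
from workcell import sensors,camera,bot
import cv2,numpy as np,pickle
d={}
for n in("scene","top"):
    c=camera(n);d[n]=c;cv2.imwrite(f"pics/{n}0.png",c["img"][:,:,::-1])
    print(n,c["fx"],c["cx"],c["cy"],np.round(c["R"],3).tolist(),np.round(c["t"],3))
pickle.dump(d,open("cams.pkl","wb"))
o=sensors.get_obs();print(o["time"],o["ee_pos"],o["tcp_rot"],bot.pinch_z)
E
```

```text
scene 595.7804810364103 311.4571257638529 236.9371237117406 [[-0.082, 0.997, 0.008], [0.704, 0.064, -0.707], [-0.705, -0.052, -0.707]] [ 0.058 -0.349  1.425]
top 444.8362466538441 313.43008685266244 244.5858865813351 [[-0.009, -1.0, -0.015], [-0.985, 0.012, -0.173], [0.173, 0.014, -0.985]] [0.022 0.512 0.803]
0.1 [ 0.21550818 -0.50575283  0.19517286] [-1.79931915e+02 -2.02080532e-03  2.30782236e+01] 0.0187
```

View pics/top0.png

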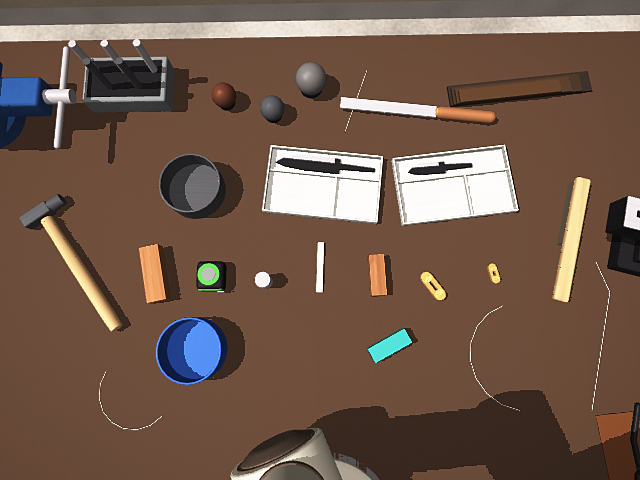

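View pics/scene0.png

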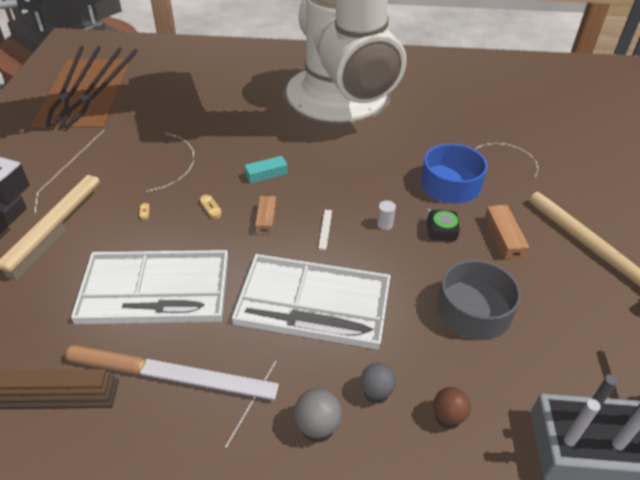

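The top view shows the dark pot at (192,185) and a blue pot at (191,350). The dark pot fits "dark steel pipe". The long tray is at (323,185) and the short tray at (455,185). The brown blocks are at (152,273), large, and (377,274), small; the turquoise one at (390,345) is not meant. The guards are at (433,286), large, and (494,273), small, and the offcut is at (263,280). Next I'll fit the silhouettes in both cameras.

```bash
cat > h.py <<'E'
import cv2,numpy as np
from scipy.optimize import minimize
def proj(c,P):
    X=np.asarray(P)@np.array(c["R"]).T+c["t"]
    return np.c_[c["fx"]*X[:,0]/X[:,2]+c["cx"],c["fy"]*X[:,1]/X[:,2]+c["cy"]]
def unproj(c,uv,z):
    R=np.array(c["R"]);d=R.T@[(uv[0]-c["cx"])/c["fx"],(uv[1]-c["cy"])/c["fy"],1];o=-R.T@c["t"]
    return (o+d*(z-o[2])/d[2])
def solid(dim,kind,z0=0):
    L,W,H=dim
    if kind=="box": b=np.array([[a*L/2,s*W/2] for a in(-1,1) for s in(-1,1)])
    else:
        t=np.linspace(0,2*np.pi,40);b=np.c_[np.sign(np.cos(t))*(L-W)/2+W/2*np.cos(t),W/2*np.sin(t)]
    return np.vstack([np.c_[b,0*b[:,:1]+z] for z in(z0,z0+H)])
def place(S,p):
    c,s=np.cos(p[2]),np.sin(p[2]);return np.c_[S[:,:2]@np.array([[c,s],[-s,c]])+p[:2],S[:,2]]
def sil(c,S,p,k=4):
    m=np.zeros((480*k,640*k),np.uint8)
    h=cv2.convexHull(((proj(c,place(S,p))+.5)*k-.5).astype(np.float32))
    cv2.fillConvexPoly(m,np.round(h*16).astype(np.int32),1,shift=4)
    return cv2.resize(m.astype(np.float32),(640,480),interpolation=cv2.INTER_AREA)
def fit(cm,S,p0):
    def f(p):
        v=0
        for c,m in cm:
            s=sil(c,S,p);v+=np.abs(s-m).sum()/m.sum()
        return v/len(cm)
    best=None
    for y in p0[2] if np.ndim(p0[2]) else [p0[2]]:
        q=[p0[0],p0[1],y];sx=np.array([q]+[np.add(q,d) for d in([.01,0,0],[0,.01,0],[0,0,.2])])
        r=minimize(f,q,method="Nelder-Mead",options=dict(initial_simplex=sx,maxiter=80,xatol=2e-4,fatol=1e-4))
        if best is None or r.fun<best.fun:best=r
    return best
def blob(m,uv,r=45):
    w=np.zeros_like(m);u,v=map(int,uv);w[max(0,v-r):v+r,max(0,u-r):u+r]=m[max(0,v-r):v+r,max(0,u-r):u+r]
    n,l,s,ct=cv2.connectedComponentsWithStats(w)
    if n<2:return None
    return (l==max(range(1,n),key=lambda i:s[i,4]-5*np.hypot(*(ct[i]-uv)))).astype(np.float32)
E
cat > m.py <<'E'
from h import *;import pickle
d=pickle.load(open("cams.pkl","rb"));T,Sc=d["top"],d["scene"]
H={n:cv2.cvtColor(d[n]["img"],cv2.COLOR_RGB2HSV) for n in d}
K={"block_large":((152,273),(.11,.038,.03),"box"),"block_small":((377,274),(.08,.03,.025),"box"),
"guard_large":((433,286),(.064,.022,.01),"oval"),"guard_small":((494,273),(.04,.016,.008),"oval"),"offcut":((263,280),(.03,.03,.045),"oval")}
R={}
for n,(uv,dim,k) in K.items():
    S=solid(dim,k);p=unproj(T,uv,dim[2])
    cm=[]
    for cn in("top","scene"):
        h=H[cn].astype(int);c=d[cn]
        u=proj(c,[[p[0],p[1],dim[2]/2]])[0]
        bg=np.median(c["img"][200:330,100:500].reshape(-1,3),0)
        if n=="offcut": m=(h[...,1]<70)&(h[...,2]>90)
        elif "guard" in n: m=(h[...,2]>110)&(h[...,1]>70)
        else: m=(h[...,2]>(100 if cn=="top" else 75))&(h[...,1]>80)
        b=blob(m.astype(np.uint8),u,50)
        b=cv2.morphologyEx(b,cv2.MORPH_CLOSE,np.ones((7,7)));cm.append((c,b))
    for lab,q in(("T",cm[:1]),("S",cm[1:]),("TS",cm)):
        r=fit(q,S,[p[0],p[1],[0] if n=="offcut" else [-1,-.4,.2,.8,1.5]])
        print(n,lab,np.round(r.x,4),"err %.2f"%r.fun)
    R[n]=r.x
out=cv2.resize(T["img"][130:390,130:520,::-1],None,fx=2,fy=2,interpolation=cv2.INTER_CUBIC)
for n,(uv,dim,k) in K.items():
    h=cv2.convexHull(proj(T,place(solid(dim,k),R[n])).astype(np.float32))
    cv2.polylines(out,[np.round((h-[130,130]+.5)*2).astype(np.int32)],True,(255,0,255),1)
cv2.imwrite("pics/fit0.png",out)
E
python3 m.py
```

```text
block_large T [0.4393 0.3705 0.252 ] err 0.82
block_large S [0.4663 0.3296 0.2269] err 0.15
block_large TS [0.4655 0.3303 0.2296] err 0.52
block_small T [ 0.5151 -0.1377  0.8632] err 0.92
block_small S [ 0.4566 -0.1056  0.0203] err 0.09
block_small TS [ 0.4566 -0.1054  0.0161] err 0.51
guard_large T [ 0.3751 -0.2457  0.2639] err 0.95
guard_large S [ 0.4766 -0.1874 -1.4022] err 0.93
guard_large TS [ 0.478  -0.2395 -1.4854] err 0.95
guard_small T [ 0.413  -0.3134  0.0647] err 0.97
guard_small S [ 0.5064 -0.3924 -0.9944] err 0.97
guard_small TS [ 0.4703 -0.2866 -0.7057] err 0.97
offcut T [ 0.4478  0.116  -0.005 ] err 0.25
offcut S [-0.6434  0.3003 12.1778] err 1.00
offcut TS [0.4478 0.1159 0.1295] err 0.77
```

View pics/fit0.png

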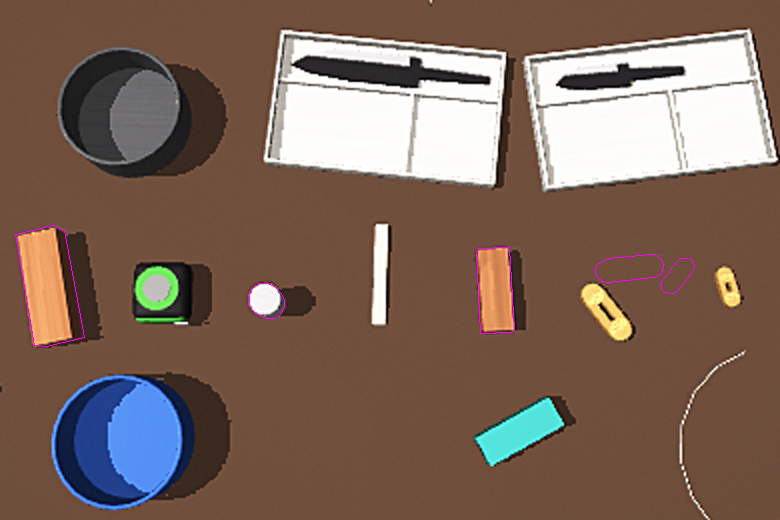

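```bash
python3 - <<'E'
s=open("m.py").read()
a=s.index('        if n=="offcut": m=');b=s.index('        b=blob(')
s=s[:a]+'''        ui,vi=map(int,u);bv=np.median(h[vi-45:vi+45,ui-45:ui+45,2]);m=h[...,2]>bv+35
'''+s[b:]
s=s.replace("u,50)","u,28 if 'guard' in n or n=='offcut' else 40)")
s=s.replace("R[n]=r.x","R[n]=r.x;print(bv,[int(q[1].sum()) for q in cm])").replace("fit0","fit1")
open("m.py","w").write(s)
E
python3 m.py
```

```text
block_large T [0.4652 0.3331 0.2585] err 0.31
block_large S [0.4427 0.3361 0.0861] err 0.62
block_large TS [0.4637 0.3329 0.1104] err 0.50
120.0 [1097, 926]
block_small T [ 0.4571 -0.1061  0.0134] err 0.16
block_small S [ 0.4386 -0.1074  0.0875] err 0.40
block_small TS [ 0.4563 -0.1056  3.2043] err 0.30
120.0 [630, 491]
guard_large T [ 0.4349 -0.2147  0.6297] err 0.06
guard_large S [ 0.4353 -0.2142  0.6511] err 0.09
guard_large TS [ 0.4353 -0.2145  0.6447] err 0.08
118.0 [378, 306]
guard_small T [ 0.4583 -0.3352  0.2491] err 0.10
guard_small S [ 0.4595 -0.3354  0.1871] err 0.12
guard_small TS [ 0.4587 -0.3352  0.2257] err 0.11
119.0 [179, 150]
offcut T [ 0.448   0.1155 -0.0667] err 0.31
offcut S [0.4483 0.1143 0.0683] err 0.99
offcut TS [0.4476 0.1147 0.0807] err 0.65
117.0 [194, 229]
```

View pics/fit1.png

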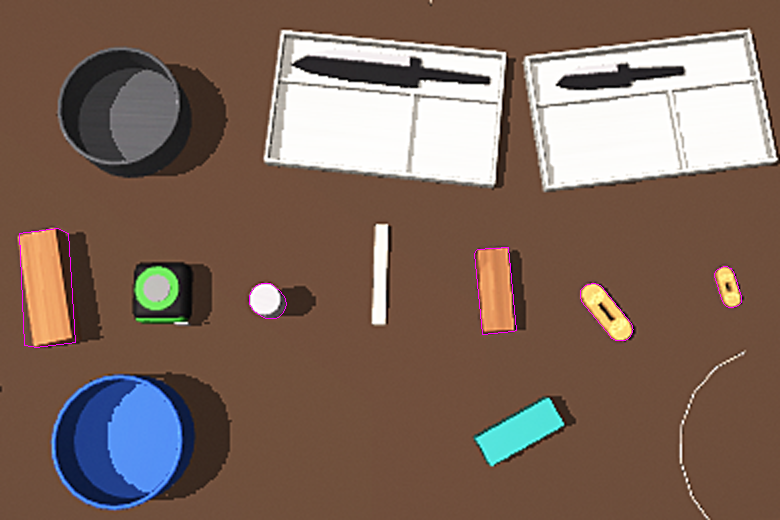

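```bash
cat > m2.py <<'E'
from h import *;import pickle
from scipy.optimize import least_squares
d=pickle.load(open("cams.pkl","rb"));T=d["top"];hsv=cv2.cvtColor(T["img"],cv2.COLOR_RGB2HSV).astype(int)
for n,uv,z in(("block_large",(152,273),.03),("block_small",(377,274),.025)):
    m=(hsv[...,2]>155).astype(np.uint8);b=blob(m,uv,40).astype(np.uint8)
    b=cv2.morphologyEx(b,cv2.MORPH_CLOSE,np.ones((5,5)))
    ys,xs=np.nonzero(b);P=np.array([unproj(T,q,z)[:2] for q in zip(xs,ys)])
    r=cv2.minAreaRect((P*1000).astype(np.float32));w,v=np.linalg.eigh(np.cov(P.T));e=v[:,1]*np.sign(v[0,1])
    print(n,r,"mean",P.mean(0),"yaw",np.arctan2(e[1],e[0]),"dims",np.sqrt(12*w[::-1]))
for n,c in(("long",[(281,31),(507,52),(495,186),(265,161)]),("short",[(524,57),(750,30),(777,162),(545,190)])):
    W=np.array([unproj(T,(130+a/2-.5,130+b/2-.5),.016)[:2] for a,b in c])
    B=np.array([[.0695,.1155],[.0695,-.1155],[-.0695,-.1155],[-.0695,.1155]])
    tr=lambda p:place(np.c_[B,B[:,0]],p)[:,:2]
    r=least_squares(lambda p:(tr(p)-W).ravel(),[.6,0,0])
    print("tray",n,r.x,"res mm",np.round(r.fun*1000,1))
    pl=place(np.array([[-.0245,.0445,0],[-.0245,-.0695,0]]),r.x);print(" bays h,g",pl[:,:2])
g=(hsv[...,1]<70)&(hsv[...,2]>45);print("pot rim",unproj(T,(189.5,182),.055),[unproj(T,(130+a/2,182),.055)[1] for a in(58,181)],[unproj(T,(190,130+a/2),.055)[0] for a in(48,165)])
E
python3 m2.py
```

```text
block_large ((463.24981689453125, 329.80645751953125), (108.99274444580078, 37.40774917602539), 11.514015197753906) mean [0.46262059 0.32959204] yaw 0.19622592923176832 dims [0.10905685 0.03741755]
block_small ((456.1379089355469, -104.99945068359375), (79.15959930419922, 29.384361267089844), 1.947494387626648) mean [ 0.45574889 -0.10502052] yaw 0.028874850632694446 dims [0.07937431 0.02942704]
tray long [ 0.64357668 -0.00266558 -0.11758668] res mm [ 0.2 -0.9 -0.7  0.5  0.9 -0.1 -0.5  0.4]
 bays h,g [[ 0.62446642  0.04440137]
 [ 0.6110924  -0.06881142]]
tray short [ 0.63746603 -0.2660936   0.10970688] res mm [-0.2 -0.6 -0.3  0.6  0.1  0.5  0.4 -0.5]
 bays h,g [[ 0.60824115 -0.22454356]
 [ 0.62072266 -0.33785822]]
pot rim [0.63626848 0.25598065 0.055     ] [np.float64(0.3154319333616995), np.float64(0.19568887815272692)] [np.float64(0.6934407438550978), np.float64(0.5754260172618859)]
```

```bash
cat > plan.py <<'E'
import sys,numpy as np
from scipy.spatial.transform import Rotation as Rt
from workcell import sensors
# usage: x y z yawdeg [n] : turn (tool z, rad) then slide (tool axes mm) to reach it
o=sensors.get_obs();x,y,z,w=map(float,sys.argv[1:5])
R=Rt.from_euler("xyz",o["tcp_rot"],degrees=True);G=Rt.from_euler("xyz",[180,0,w],degrees=True)
v=(R.inv()*G).as_rotvec();D=np.array([x,y,z])-o["ee_pos"]
print("t%.2f"%o["time"],"pos",np.round(o["ee_pos"],4),"rot",np.round(o["tcp_rot"],2),"q",np.round(o["q"],1),"open %.4f grip %.1f"%(o["opening"],o["grasp_force"]),"F",np.round(o["wrist_force"],1))
print("turn",np.round(v,3),"slide after turn",np.round(G.inv().apply(D)*1000,1),"slide before",np.round(R.inv().apply(D)*1000,1))
E
python3 -m handwheel '{"gripper":[1,1,1,1],"slide":[[0,0,0],[0,0,0],[0,0,0],[0,0,0]],"yaw":[0.095,0.095,0.095,0.095]}' 40
python3 plan.py 0.456 -0.105 0.12 1.3
```

```text
time: 0.43
ee_pos: [0.2155, -0.5058, 0.1954]
tcp_rot: [-180.0, 0.0, 1.0]
wrist_force: [-0.4, 1.7, 0.7]
opening: 0.0853
grasp_force: 0.0
t0.43 pos [ 0.2155 -0.5058  0.1954] rot [-1.7996e+02  2.0000e-02  1.0400e+00] q [-66.9   5.   10.1  95.1  -0.  112. ] open 0.0853 grip 0.0 F [-0.4  1.7  0.7]
turn [-0.001  0.    -0.005] slide after turn [ 249.5 -395.3   75.4] slide before [ 247.7 -396.4   75.6]
```

```bash
python3 -m handwheel '{"gripper":[1,1,1,1,1,1],"slide":[[21,-33,6],[21,-33,6],[21,-33,6],[21,-33,6],[21,-33,6],[21,-33,6]],"yaw":[0,0,0,0,0,0]}' >/dev/null
python3 -m handwheel '{"gripper":[1,1,1,1,1,1,1],"slide":[[21,-33,6],[21,-33,6],[21,-33,6],[21,-33,6],[21,-33,6],[18,-33,6],[0,0,0]],"yaw":[0,0,0,0,0,0,0]}' >/dev/null
python3 plan.py 0.456 -0.105 0.003 1.3
python3 - <<'E'
from workcell import camera
import cv2
c=camera("wrist");cv2.imwrite("pics/w1.png",c["img"][:,:,::-1])
import pickle;pickle.dump(c,open("w1.pkl","wb"))
E
```

```text
t1.52 pos [ 0.4569 -0.0994  0.1221] rot [-1.7989e+02  8.0000e-02  1.6000e+00] q [-1.230e+01 -7.000e+00 -9.900e+00  8.720e+01  1.000e-01  1.661e+02] open 0.0855 grip 0.0 F [ 0.1 -0.3 -0.6]
turn [-0.002  0.001  0.005] slide after turn [ -1.    5.6 119.1] slide before [ -0.9   5.8 119.1]
```

View pics/w1.png

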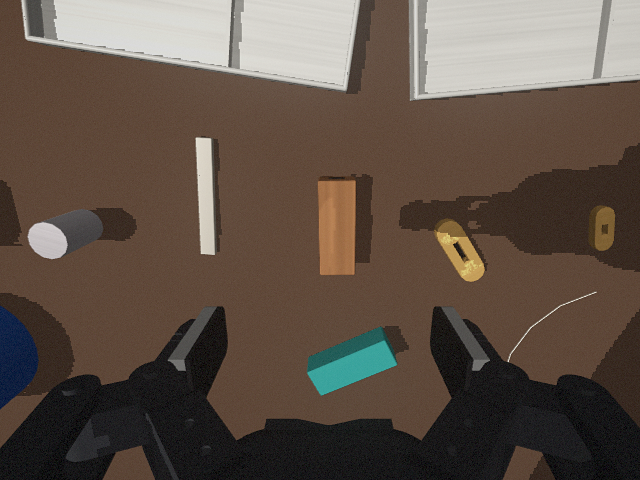

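The wrist view shows the brown block_small at (337,227), clear of the turquoise one at (350,360). I'll check its position before going down.

```bash
python3 - <<'E'
from h import *;import pickle
c=pickle.load(open("w1.pkl","rb"))
print(np.round([unproj(c,q,.025) for q in[(319,180),(356,180),(355,274),(320,274)]],4))
E
python3 -m handwheel '{"gripper":[1,1,1,1,1,1],"slide":[[-1,3,20],[0,2,25],[0,0,25],[0,0,25],[0,0,20],[0,0,4]],"yaw":[0,0,0,0,0,0]}' >/dev/null
python3 plan.py 0.456 -0.105 0.003 1.3
```

```text
[[ 0.4966 -0.0907  0.025 ]
 [ 0.4974 -0.1195  0.025 ]
 [ 0.4182 -0.1227  0.025 ]
 [ 0.4174 -0.0931  0.025 ]]
t2.07 pos [ 0.4521 -0.1098  0.0014] rot [-179.94    0.28    1.24] q [-13.6  -5.5 -21.9  73.9  -0.  165.1] open 0.0856 grip 0.0 F [ 0.1  0.  -0.2]
turn [-0.001  0.005 -0.001] slide after turn [ 4.  -4.8 -1.6] slide before [ 4.  -4.8 -1.6]
```

```bash
python3 -m handwheel '{"gripper":[1,1,0.3,-0.6,-0.6,-0.6,-0.6,-0.6],"slide":[[4,-4,-1],[0,0,0],[0,0,0],[0,0,0],[0,0,0],[0,0,0],[0,0,0],[0,0,0]],"yaw":[0,0,0,0,0,0,0,0]}' 40 >/dev/null
python3 plan.py 0.456 -0.106 0.003 1.3
```

```text
t2.73 pos [ 0.4586 -0.1053  0.006 ] rot [ 1.80e+02 -1.00e-02  1.31e+00] q [-12.9  -5.2 -21.2  74.1   0.  165.8] open 0.0168 grip 0.0 F [ 0.2 -0.  -0.2]
turn [ 0. -0.  0.] slide after turn [-2.6  0.6  3. ] slide before [-2.6  0.6  3. ]
```

```bash
python3 - <<'E'
from workcell import camera
import cv2
c=camera("wrist");t=camera("top")
a=cv2.resize(c["img"],(480,360));b=cv2.resize(t["img"][200:350,280:480],None,fx=2.4,fy=2.4)
import numpy as np
b=b[:360,:320] if b.shape[1]<320 else b[:360,80:400]
cv2.imwrite("pics/w2.png",np.hstack([a,b])[:,:,::-1])
E
```

```text
(no output)
```

View pics/w2.png

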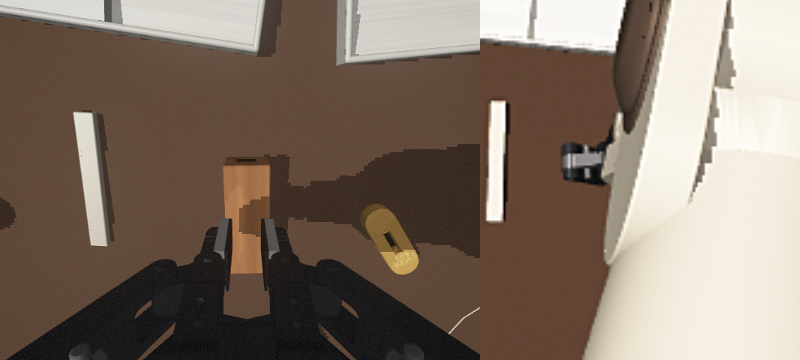

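```bash
python3 -m handwheel '{"gripper":[-1,-1,-1,-1,-1,-1],"slide":[[0,0,0],[0,0,0],[0,0,0],[0,0,0],[0,0,0],[0,0,0]],"yaw":[0,0,0,0,0,0]}' 40
python3 - <<'E'
from workcell import camera
import cv2,pickle
c=camera("wrist");pickle.dump(c,open("w3.pkl","wb"))
cv2.imwrite("pics/w3.png",c["img"][:,:,::-1])
E
```

```text
time: 3.33
ee_pos: [0.4585, -0.1053, 0.0058]
tcp_rot: [-180.0, -0.0, 1.3]
wrist_force: [0.2, 0.5, -0.1]
opening: 0.0002
grasp_force: 0.0
```

View pics/w3.png

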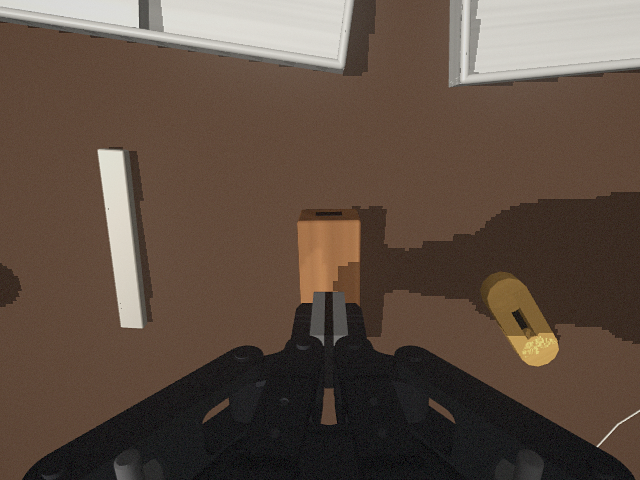

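```bash
python3 - <<'E'
from h import *;import pickle
for n,tcp in(("w1",(.4565,-.101,.122)),("w3",(.4585,-.1053,.0058))):
    c=pickle.load(open(n+".pkl","rb"));R=np.array(c["R"])
    print(n,"f",c["fx"],"campos",np.round(-R.T@c["t"],4),"tcp px",proj(c,[tcp]),"tcp+.1",proj(c,[np.add(tcp,[0,0,.1])]))
    print(np.round(R,3).tolist())
    print("block",np.round(proj(c,place(solid((.08,.03,.025),"box"),[.457,-.106,.025])),0).tolist())
E
python3 -c "
from workcell import sensors
print(sensors.get_obs())"
```

```text
w1 f 354.1305954262821 campos [ 0.5373 -0.0973  0.3011] tcp px [[331.53176766 279.34960762]] tcp+.1 [[333.99256065 425.68769659]]
[[0.027, -1.0, -0.002], [-0.95, -0.026, 0.31], [-0.31, -0.007, -0.951]]
block [[352.0, 264.0], [319.0, 264.0], [354.0, 176.0], [319.0, 176.0], [354.0, 275.0], [319.0, 275.0], [357.0, 180.0], [318.0, 180.0]]
w3 f 354.1305954262821 campos [ 0.5387 -0.1033  0.1849] tcp px [[328.63438104 278.70558421]] tcp+.1 [[329.00806549 424.40117352]]
[[0.022, -1.0, 0.0], [-0.951, -0.021, 0.308], [-0.308, -0.007, -0.951]]
block [[355.0, 338.0], [305.0, 338.0], [358.0, 208.0], [302.0, 208.0], [358.0, 365.0], [302.0, 365.0], [362.0, 220.0], [298.0, 220.0]]
{'time': 3.3833, 'q': array([-1.29387673e+01, -5.22923430e+00, -2.11697301e+01,  7.40633590e+01,
        2.94378897e-03,  1.65754970e+02]), 'qd': array([ 0.00882916,  0.02540952,  0.03439115, -0.03050041,  0.03980431,
       -0.06318659]), 'joint_efforts': array([-1.01847534e-03, -4.02640736e+01,  4.60498846e+01,  1.78274349e-03,
        1.68306665e-04, -3.99634928e-05]), 'ee_pos': array([ 0.45850482, -0.10532128,  0.00578076]), 'tcp_rot': array([-1.79996198e+02,  3.01187597e-03,  1.30626248e+00]), 'wrist_force': array([ 0.14203199, -0.23592988, -0.74275023]), 'torque': array([ 0.04735648,  0.03851289, -0.01344233]), 'grasp_force': 0.0, 'opening': -5.474540054025485e-05}
```

```bash
python3 - <<'E'
from workcell import camera
from h import *
c=camera("scene");cx,cy=230,130
im=cv2.resize(c["img"][cy:cy+120,cx-60:cx+100],None,fx=5,fy=5,interpolation=cv2.INTER_CUBIC)[:,:,::-1].copy()
for z,col in((.0058,(0,0,255)),(.0458,(0,255,0)),(.1,(255,0,0))):
    p=proj(c,[(.4585,-.1053,z)])[0];print(z,p);cv2.circle(im,tuple(int(q) for q in (p-[cx-60,cy]+.5)*5),4,col,-1)
cv2.imwrite("pics/s3.png",im)
E
```

```text
0.0058 [266.09589797 216.98666717]
0.0458 [265.08346845 200.78827396]
0.1 [263.62348807 177.42927893]
```

View pics/s3.png

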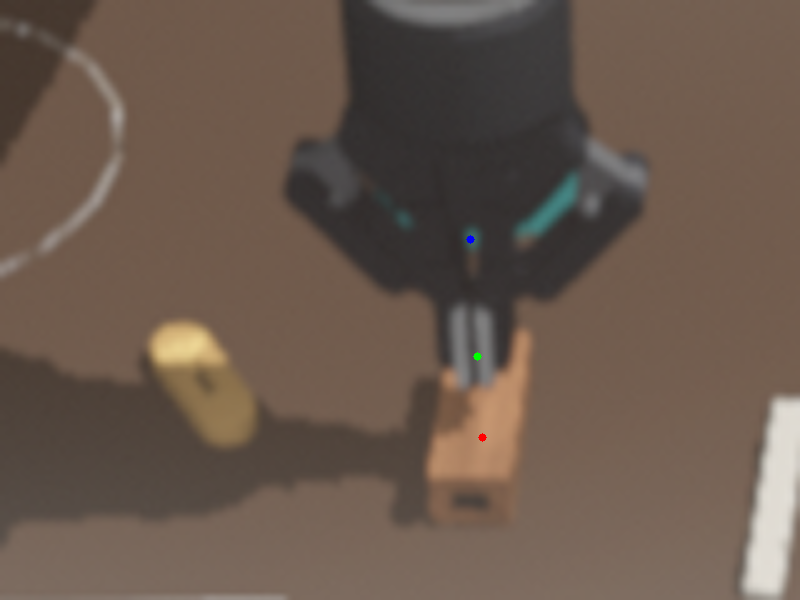

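The scene view shows the shut finger tips hovering just above the block at crop (475,385). So the real tips are about 25–35 mm higher than the reported TCP z of 6 mm. I'll measure this offset with a gentle touch on the block top, known to be at 25 mm.

```bash
f(){ grep -E "ee_pos|wrist_force" | tr '\n' ' '; echo; }
python3 -m handwheel '{"gripper":[-1,-1],"slide":[[0,0,2],[0,0,0]],"yaw":[0,0]}' | f
python3 -m handwheel '{"gripper":[-1,-1],"slide":[[0,0,2],[0,0,0]],"yaw":[0,0]}' | f
python3 -m handwheel '{"gripper":[-1,-1],"slide":[[0,0,1],[0,0,0]],"yaw":[0,0]}' | f
```

```text
ee_pos: [0.4584, -0.1053, 0.0034] wrist_force: [-0.5, -0.3, -0.4] 
ee_pos: [0.4583, -0.1053, 0.0014] wrist_force: [-0.7, -0.5, -0.2] 
ee_pos: [0.4584, -0.1053, 0.0006] wrist_force: [0.8, 0.4, -0.1]
```

```bash
f(){ grep -E "ee_pos|wrist_force" | tr '\n' ' '; echo; }
python3 -m handwheel '{"gripper":[-1,-1],"slide":[[0,0,2],[0,0,0]],"yaw":[0,0]}' | f
python3 -m handwheel '{"gripper":[-1,-1],"slide":[[0,0,2],[0,0,0]],"yaw":[0,0]}' | f
python3 -m handwheel '{"gripper":[-1,-1],"slide":[[0,0,1],[0,0,0]],"yaw":[0,0]}' | f
```

```text
ee_pos: [0.4584, -0.1053, -0.0016] wrist_force: [0.4, -0.4, -0.1] 
ee_pos: [0.4584, -0.1053, -0.0036] wrist_force: [0.9, -0.8, 1.0] 
ee_pos: [0.4585, -0.1053, -0.0044] wrist_force: [0.2, 0.2, -0.1]
```

```bash
f(){ grep -E "ee_pos|wrist_force" | tr '\n' ' '; echo; }
python3 -m handwheel '{"gripper":[-1,-1],"slide":[[0,0,1.5],[0,0,0]],"yaw":[0,0]}' | f
python3 -m handwheel '{"gripper":[-1,-1],"slide":[[0,0,1.5],[0,0,0]],"yaw":[0,0]}' | f
python3 -m handwheel '{"gripper":[-1,-1],"slide":[[0,0,1],[0,0,0]],"yaw":[0,0]}' | f
python3 -m handwheel '{"gripper":[-1,-1],"slide":[[0,0,1],[0,0,0]],"yaw":[0,0]}' | f
```

```text
ee_pos: [0.4584, -0.1053, -0.006] wrist_force: [-0.5, -0.4, -0.2] 
ee_pos: [0.4584, -0.1053, -0.0075] wrist_force: [0.3, -0.3, 0.2] 
ee_pos: [0.4585, -0.1053, -0.0084] wrist_force: [-0.4, -0.5, 0.6] 
ee_pos: [0.4584, -0.1053, -0.0094] wrist_force: [-0.5, -0.1, -0.2]
```

```bash
f(){ grep -E "ee_pos|wrist_force" | tr '\n' ' '; echo; }
python3 -m handwheel '{"gripper":[-1,-1],"slide":[[0,0,1.5],[0,0,0]],"yaw":[0,0]}' | f
python3 -m handwheel '{"gripper":[-1,-1],"slide":[[0,0,1.5],[0,0,0]],"yaw":[0,0]}' | f
python3 -m handwheel '{"gripper":[-1,-1],"slide":[[0,0,1],[0,0,0]],"yaw":[0,0]}' | f
python3 -m handwheel '{"gripper":[-1,-1],"slide":[[0,0,1],[0,0,0]],"yaw":[0,0]}' | f
```

```text
ee_pos: [0.4587, -0.1054, -0.0104] wrist_force: [-1.5, -0.2, 4.1] 
ee_pos: [0.4588, -0.1054, -0.0105] wrist_force: [-7.8, 1.3, 18.3] 
ee_pos: [0.4588, -0.1054, -0.0106] wrist_force: [-11.2, 3.0, 27.2] 
ee_pos: [0.4589, -0.1055, -0.0106] wrist_force: [-15.6, 3.5, 36.1]
```

Contact came at a reported z of -10.3 mm, so true tip z = reported + 35 mm (the lateral position agrees). From here I aim 35 mm lower.

```bash

python3 -m handwheel '{"gripper":[1,1,1,1,1,1,1,1],"slide":[[0,0,-15],[0,0,0],[0,0,0],[0,0,0],[0,0,0],[-1,0,0],[0,0,0],[0,0,0]],"yaw":[0,0,0,0,0,0,0,0]}' | grep -E "opening|wrist"
python3 -m handwheel '{"gripper":[1,1,1,1],"slide":[[0,0,15],[0,0,10],[0,0,6],[0,0,0]],"yaw":[0,0,0,0]}' | grep -E "pos|wrist"
python3 -m handwheel '{"gripper":[-1,-1,-1,-1,-1,-1,-1,-1],"slide":[[0,0,0],[0,0,0],[0,0,0],[0,0,0],[0,0,0],[0,0,0],[0,0,0],[0,0,0]],"yaw":[0,0,0,0,0,0,0,0]}' 40
python3 plan.py .6082 -.2245 -.027 96.3
```

```text
wrist_force: [0.4, -0.4, 0.7]
opening: 0.0854
ee_pos: [0.4563, -0.1051, -0.0319]
wrist_force: [-0.5, -0.8, 0.6]
time: 7.43
ee_pos: [0.458, -0.1055, -0.0296]
tcp_rot: [180.0, -0.1, 1.3]
wrist_force: [-0.5, 0.2, 5.5]
opening: 0.0291
grasp_force: 41.2
t7.43 pos [ 0.458  -0.1055 -0.0296] rot [ 1.7999e+02 -6.0000e-02  1.3100e+00] q [-13.   -4.1 -24.2  69.9   0.  165.7] open 0.0291 grip 41.2 F [-0.5  0.2  5.5]
turn [ 1.000e-03 -1.000e-03 -1.658e+00] slide after turn [-134.8  136.2   -2.6] slide before [147.5 122.4  -2.4]
```

```bash

python3 -m handwheel '{"gripper":[-1,-1,-1,-1,-1,-1,-1],"slide":[[0,0,-10],[0,0,-20],[0,0,-20],[0,0,-15],[0,0,0],[0,0,0],[0,0,0]],"yaw":[0,0,-0.12,-0.12,-0.12,-0.12,-0.12]}' >/dev/null
python3 -m handwheel '{"gripper":[-1,-1,-1,-1,-1,-1,-1,-1],"slide":[[0,0,0],[0,0,0],[0,0,0],[0,0,0],[0,0,0],[0,0,0],[0,0,0],[0,0,0]],"yaw":[-0.12,-0.12,-0.12,-0.12,-0.12,-0.12,-0.12,-0.12]}' >/dev/null
python3 -m handwheel '{"gripper":[-1,-1,-1,-1,-1,-1,-1,-1],"slide":[[-15,15,0],[-25,25,0],[-27,27,0],[-27,27,0],[-25,25,0],[-14,14,0],[0,0,0],[0,0,0]],"yaw":[-0.098,0,0,0,0,0,0,0]}' 
python3 plan.py .6082 -.2245 -.026 96.3
```

```text
time: 9.35
ee_pos: [0.6028, -0.2249, 0.0341]
tcp_rot: [-179.9, -0.0, 96.3]
wrist_force: [-0.4, 0.7, 0.0]
opening: 0.0292
grasp_force: 40.5
t9.35 pos [ 0.6028 -0.2249  0.0341] rot [-1.7992e+02 -5.0000e-02  9.6260e+01] q [-20.5  17.7   7.   79.4   0.   63.3] open 0.0292 grip 40.5 F [-0.4  0.7  0. ]
turn [-0.001 -0.001 -0.001] slide after turn [-0.2  5.4 60.1] slide before [-0.3  5.5 60.1]
```

```bash

python3 -m handwheel '{"gripper":[-1,-1,-1,-1,-1,-1],"slide":[[0,5,10],[0,0,20],[0,0,15],[0,0,8],[0,0,3],[0,0,0]],"yaw":[0,0,0,0,0,0]}' >/dev/null
python3 plan.py .6082 -.2245 -.026 96.3
```

```text
t9.85 pos [ 0.6073 -0.2233 -0.0217] rot [-1.7995e+02 -3.0000e-02  9.6330e+01] q [-20.2  19.5   2.9  73.5   0.   63.5] open 0.0288 grip 40.5 F [-0.9  0.3 -0.2]
turn [-0.001 -0.001  0.   ] slide after turn [-1.3  0.8  4.3] slide before [-1.3  0.8  4.3]
```

```bash

python3 -m handwheel '{"gripper":[-1,-1,-1],"slide":[[0,0,2],[0,0,2],[0,0,0]],"yaw":[0,0,0]}' | grep -E "pos|wrist"
python3 -m handwheel '{"gripper":[-0.1,-0.1,0,0,0,0,0,0],"slide":[[0,0,0],[0,0,0],[0,0,0],[0,0,-5],[0,0,-15],[0,0,-30],[0,0,-35],[0,0,-30]],"yaw":[0,0,0,0,0,0,0,0]}' 
python3 - <<'E'
from workcell import camera
import cv2,pickle
c=camera("wrist");pickle.dump(c,open("w4.pkl","wb"))
cv2.imwrite("pics/w4.png",c["img"][:,:,::-1])
E
python3 plan.py .463 .330 .08 11.5
```

```text
ee_pos: [0.6082, -0.224, -0.0247]
wrist_force: [-0.3, -0.4, -0.6]
time: 10.77
ee_pos: [0.6078, -0.224, 0.0921]
tcp_rot: [180.0, 0.0, 96.3]
wrist_force: [0.2, -1.4, 0.5]
opening: 0.0426
grasp_force: 0.0
t10.82 pos [ 0.61   -0.2248  0.0991] rot [179.54   0.23  96.3 ] q [-20.2  17.4  13.8  85.8  -0.   63.5] open 0.0425 grip 0.0 F [-0.9  0.5  4.5]
turn [ 0.009 -0.003  1.48 ] slide after turn [ -33.5 -573.    19.1] slide before [567.6 -85.4  16.2]
```

View pics/w4.png

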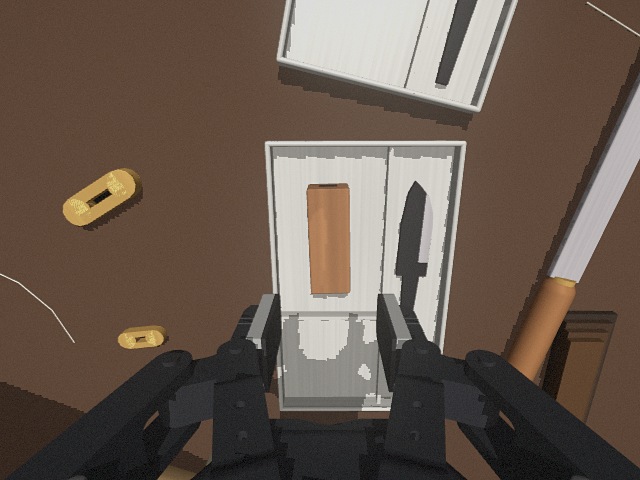

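block_small lies flat and clear in the short tray's handle bay, at (329,240). Next is block_large.

```bash

python3 -m handwheel '{"gripper":[1,1,1,1,1,1,1,1],"slide":[[20,-3,2],[38,-6,2],[38,-6,2],[38,-6,2],[38,-6,2],[38,-6,2],[38,-6,2],[38,-6,2]],"yaw":[0,0,0,0,0,0,0,0]}' >/dev/null
python3 -m handwheel '{"gripper":[1,1,1,1,1,1,1,1],"slide":[[38,-6,0],[38,-6,0],[38,-6,0],[38,-6,0],[38,-6,0],[38,-5,0],[38,-5,0],[15,0,0]],"yaw":[0,0,0,0,0,0,0,0]}' >/dev/null
python3 -m handwheel '{"gripper":[1,1,1,1,1,1,1],"slide":[[0,0,0],[0,0,0],[0,0,0],[0,0,0],[0,0,0],[0,0,0],[0,0,0]],"yaw":[0.12,0.12,0.12,0.12,0.12,0.12,0.12]}' >/dev/null
python3 -m handwheel '{"gripper":[1,1,1,1,1,1,1],"slide":[[0,0,0],[0,0,0],[0,0,0],[0,0,0],[0,0,0],[0,0,0],[0,0,0]],"yaw":[0.12,0.12,0.12,0.12,0.12,0.04,0]}' >/dev/null
python3 plan.py .4635 .330 -.03 11.7
python3 - <<'E'
from workcell import camera
from h import *
c=camera("wrist");hsv=cv2.cvtColor(c["img"],cv2.COLOR_RGB2HSV).astype(int)
S=solid((.11,.038,.03),"box");u=proj(c,[[.4635,.33,.03]])[0];print(u)
m=((hsv[...,2]>105)&(hsv[...,1]>80)).astype(np.uint8);b=blob(m,u,130).astype(np.uint8)
ys,xs=np.nonzero(b);P=np.array([unproj(c,q,.03)[:2] for q in zip(xs,ys)])
print(cv2.minAreaRect((P*1000).astype(np.float32)))
cv2.imwrite("pics/w5.png",c["img"][:,:,::-1])
E
```

```text
t13.32 pos [0.5116 0.2297 0.0741] rot [-175.21    0.87   21.53] q [ 21.5   6.7  -1.7  82.5   4.8 179.9] open 0.0854 grip 0.0 F [-0.8  0.5 -0.4]
turn [-0.082  0.022  0.171] slide after turn [ -26.7 -107.9  104.1] slide before [  -6.3 -101.8  113.1]
[175.69477597 256.96548259]
((441.49359130859375, 342.08636474609375), (206.73728942871094, 224.0452423095703), 21.484481811523438)
```

```bash

for i in 1 2 3; do python3 -m handwheel '{"gripper":[1,1,1,1,1,1,1,1],"slide":[[0,0,0],[0,0,0],[0,0,0],[0,0,0],[0,0,0],[0,0,0],[0,0,0],[0,0,0]],"yaw":[-0.12,-0.12,-0.12,-0.12,-0.12,-0.12,-0.12,-0.12]}' >/dev/null; done
python3 -m handwheel '{"gripper":[1,1],"slide":[[0,0,0],[0,0,0]],"yaw":[0,0]}' >/dev/null
python3 plan.py .4635 .330 .06 191.7
```

```text
t15.53 pos [0.51   0.2335 0.0741] rot [ 175.6    -2.08 -173.23] q [21.9  6.6 -1.7 82.5  4.8 15.1] open 0.0854 grip 0.0 F [-0.2 -0.8  0.3]
turn [ 0.078 -0.033 -0.087] slide after turn [ 25.9 104.   14.1] slide before [34.2 99.9 23.1]
```

The turn ran into joint 6's limit and left a 4.9° tilt (q5 = 4.8). The opposite limit should push it back, so I'll try that in small steps.

```bash

for i in 1 2 3; do python3 -m handwheel '{"gripper":[1,1,1,1,1,1,1,1],"slide":[[0,0,0],[0,0,0],[0,0,0],[0,0,0],[0,0,0],[0,0,0],[0,0,0],[0,0,0]],"yaw":[-0.12,-0.12,-0.12,-0.12,-0.12,-0.12,-0.12,-0.12]}' >/dev/null; done
python3 -m handwheel '{"gripper":[1,1,1,1,1,1],"slide":[[0,0,0],[0,0,0],[0,0,0],[0,0,0],[0,0,0],[0,0,0]],"yaw":[-0.12,-0.12,-0.12,-0.12,-0.06,0]}' >/dev/null
python3 plan.py .4635 .330 .06 191.7
python3 -m handwheel '{"gripper":[1,1,1],"slide":[[0,0,0],[0,0,0],[0,0,0]],"yaw":[-0.06,0,0]}' >/dev/null
python3 plan.py .4635 .330 .06 191.7
python3 -m handwheel '{"gripper":[1,1,1],"slide":[[0,0,0],[0,0,0],[0,0,0]],"yaw":[-0.06,0,0]}' >/dev/null
python3 plan.py .4635 .330 .06 191.7
```

```text
t18.03 pos [0.5082 0.2379 0.074 ] rot [-175.42    0.79   22.17] q [  22.5    6.6   -1.8   82.4    4.6 -179.7] open 0.0855 grip 0.0 F [-0.1 -0.5  0.3]
turn [-0.031 -0.116 -2.957] slide after turn [25.1 99.3 14. ] slide before [  -6.4 -100.7   22.2]
t18.28 pos [0.5019 0.2519 0.074 ] rot [-176.07    0.52   24.2 ] q [  24.4    6.4   -2.    82.2    3.9 -179.8] open 0.0852 grip 0.0 F [ 0.3 -1.7  0.7]
turn [-0.024 -0.099 -2.922] slide after turn [21.8 84.3 14. ] slide before [ -2.9 -85.9  19.9]
t18.53 pos [0.4953 0.2654 0.0739] rot [-176.74    0.3    26.19] q [  26.3    6.2   -2.1   82.     3.3 -179.9] open 0.0852 grip 0.0 F [-0.4  0.  -0. ]
turn [-0.018 -0.081 -2.888] slide after turn [18.  69.7 13.9] slide before [  0.1 -71.1  18. ]
```

```bash

python3 -m handwheel '{"gripper":[1,1,1,1,1,1],"slide":[[0,0,0],[0,0,0],[0,0,0],[0,0,0],[0,0,0],[0,0,0]],"yaw":[-0.06,-0.06,-0.06,-0.06,0,0]}' >/dev/null
python3 plan.py .4635 .330 .06 191.7
python3 -m handwheel '{"gripper":[1,1,1],"slide":[[0,0,0],[0,0,0],[0,0,0]],"yaw":[-0.06,0,0]}' >/dev/null
python3 plan.py .4635 .330 .06 191.7
```

```text
t19.03 pos [0.4632 0.3186 0.0738] rot [-179.49   -0.21   34.14] q [  34.2    5.7   -2.6   81.5    0.5 -179.9] open 0.0853 grip 0.0 F [1.1 0.2 0.7]
turn [ 0.003 -0.013 -2.75 ] slide after turn [-2.6 11.1 13.8] slide before [ 6.6 -9.1 13.9]
t19.28 pos [0.4543 0.3307 0.0738] rot [179.82  -0.23  36.08] q [  36.2    5.7   -2.7   81.4   -0.2 -179.9] open 0.0857 grip 0.0 F [ 0.3 -0.3 -0.4]
turn [ 0.006  0.003 -2.716] slide after turn [-8.8 -2.6 13.8] slide before [ 6.9  5.9 13.8]
```

```bash

python3 -m handwheel '{"gripper":[1,1,1,1,1,1],"slide":[[0,0,0],[0,0,0],[0,0,0],[0,0,0],[0,0,0],[0,0,0]],"yaw":[0.12,0.12,0.12,0.065,0,0]}' >/dev/null
python3 plan.py .4635 .330 -.03 11.7
python3 - <<'E'
from workcell import camera
from h import *
c=camera("wrist");hsv=cv2.cvtColor(c["img"],cv2.COLOR_RGB2HSV).astype(int)
u=proj(c,[[.4635,.33,.03]])[0];print(u,[hsv[int(u[1])+d,int(u[0])].tolist() for d in(-60,-30,0)])
for T in(110,130,150):
    m=((hsv[...,2]>T)&(hsv[...,1]>80)&(hsv[...,0]<15)).astype(np.uint8);b=blob(m,u,110).astype(np.uint8)
    ys,xs=np.nonzero(b);P=np.array([unproj(c,q,.03)[:2] for q in zip(xs,ys)])
    print(T,cv2.minAreaRect((P*1000).astype(np.float32)))
cv2.imwrite("pics/w6.png",c["img"][:,:,::-1])
E
```

```text
t19.78 pos [0.4545 0.3305 0.0738] rot [179.93  -0.29  11.85] q [  36.1    5.7   -2.7   81.4   -0.2 -155.7] open 0.0857 grip 0.0 F [ 0.8 -0.4 -0.5]
turn [ 0.001 -0.005  0.003] slide after turn [  8.7   2.3 103.8] slide before [  8.1   2.2 103.8]
[331.67465106 239.69566418] [[16, 105, 255], [16, 104, 255], [16, 105, 255]]
110 ((456.7987060546875, 329.26007080078125), (153.0648956298828, 153.84371948242188), 11.79932975769043)
130 ((456.9179382324219, 328.69012451171875), (153.06503295898438, 152.67950439453125), 11.79909610748291)
150 ((456.9853210449219, 328.36663818359375), (153.0648956298828, 152.0182647705078), 11.79932975769043)
```

View pics/w6.png

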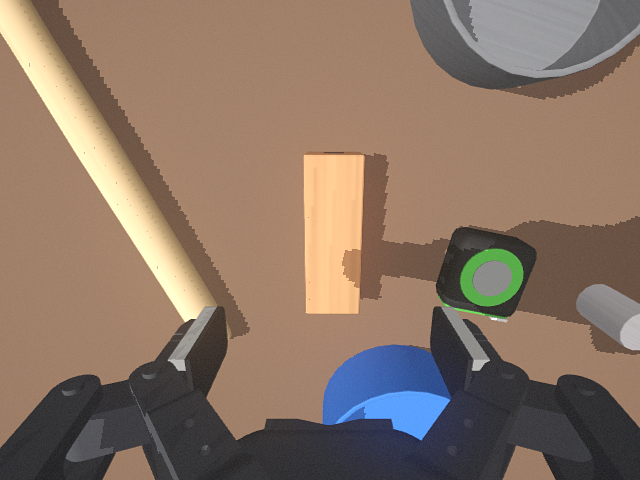

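```bash

python3 -m handwheel '{"gripper":[1,1,1,1,1,1,1],"slide":[[8,2,15],[0,0,30],[0,0,30],[0,0,18],[0,0,6],[0,0,3],[0,0,0]],"yaw":[0,0,0,0,0,0,0]}' >/dev/null
python3 plan.py .4635 .330 -.03 11.7
python3 -m handwheel '{"gripper":[-1,-1,-1,-1,-1,-1,-1],"slide":[[0,0,0],[0,0,0],[0,0,0],[0,0,0],[0,0,0],[0,0,0],[0,0,0]],"yaw":[0,0,0,0,0,0,0]}' 40
python3 plan.py .6245 .0444 -.026 -96.7
```

```text
t20.42 pos [ 0.463   0.3309 -0.0278] rot [179.93  -0.31  11.85] q [  35.7    9.   -10.4   70.4   -0.2 -156.2] open 0.0855 grip 0.0 F [0.1 0.1 0.3]
turn [ 0.001 -0.005  0.003] slide after turn [0.3 1.  2.2] slide before [0.3 1.  2.2]
time: 21.0
ee_pos: [0.4633, 0.3313, -0.0271]
tcp_rot: [180.0, -0.4, 11.8]
wrist_force: [-0.5, -1.2, 6.2]
opening: 0.0374
grasp_force: 41.6
t21.00 pos [ 0.4633  0.3313 -0.0271] rot [179.96  -0.39  11.82] q [  35.7    8.9  -10.4   70.4   -0.2 -156.1] open 0.0374 grip 41.6 F [-0.5 -1.2  6.2]
turn [-0.006 -0.005  1.894] slide after turn [ 266.1 -193.6   -1.1] slide before [ 9.900e+01  3.139e+02 -2.000e-01]
```

```bash

python3 -m handwheel '{"gripper":[-1,-1,-1,-1,-1,-1,-1,-1],"slide":[[0,0,-10],[0,0,-20],[0,0,-25],[0,0,-20],[0,0,0],[0,0,0],[0,0,0],[0,0,0]],"yaw":[0,0,0.12,0.12,0.12,0.12,0.12,0.12]}' >/dev/null
python3 -m handwheel '{"gripper":[-1,-1,-1,-1,-1,-1,-1,-1],"slide":[[0,0,0],[0,0,0],[0,0,0],[0,0,0],[0,0,0],[0,0,0],[0,0,0],[0,0,0]],"yaw":[0.12,0.12,0.12,0.12,0.12,0.12,0.12,0.12]}' >/dev/null
python3 -m handwheel '{"gripper":[-1,-1,-1,-1],"slide":[[0,0,0],[0,0,0],[0,0,0],[0,0,0]],"yaw":[0.12,0.094,0,0]}' >/dev/null
python3 plan.py .6245 .0444 .04 -96.7
```

```text
t22.67 pos [0.4623 0.3309 0.0471] rot [-1.797e+02  2.000e-02 -9.652e+01] q [ 35.7   6.9  -4.2  78.6  -0.2 -47.8] open 0.0373 grip 40.8 F [ 0.2 -0.3 -0.8]
turn [-0.005  0.     0.003] slide after turn [ 265.6 -194.5    7.1] slide before [ 266.3 -193.6    8.1]
```

```bash

python3 -m handwheel '{"gripper":[-1,-1,-1,-1,-1,-1],"slide":[[16,-12,0],[28,-20,0],[30,-22,0],[30,-22,0],[30,-22,0],[30,-22,0]],"yaw":[0.003,0,0,0,0,0]}' >/dev/null
python3 -m handwheel '{"gripper":[-1,-1,-1,-1,-1,-1],"slide":[[30,-22,0],[30,-22,0],[26,-19,0],[16,-11,0],[0,0,0],[0,0,0]],"yaw":[0,0,0,0,0,0]}' >/dev/null
python3 plan.py .6245 .0444 -.024 -96.7
```

```text
t23.67 pos [0.6233 0.0427 0.0475] rot [-1.7973e+02  2.0000e-02 -9.6830e+01] q [  3.9  14.5   4.5  79.8  -0.  -79.2] open 0.0373 grip 40.7 F [-0.7  1.  -1.1]
turn [-0.005  0.    -0.002] slide after turn [-1.8 -1.  71.5] slide before [-1.8 -0.7 71.6]
```

```bash

python3 -m handwheel '{"gripper":[-1,-1,-1,-1,-1,-1,-1],"slide":[[-2,-1,10],[0,0,20],[0,0,20],[0,0,12],[0,0,5],[0,0,2],[0,0,0]],"yaw":[0,0,0,0,0,0,0]}' >/dev/null
python3 plan.py .6245 .0444 -.024 -96.7
python3 -m handwheel '{"gripper":[-1,-1],"slide":[[0,0,2],[0,0,0]],"yaw":[0,0]}' | grep -E "pos|wrist"
python3 -m handwheel '{"gripper":[0.1,0.1,0.1,0.1,0.1,0.1,0.1,0.1],"slide":[[0,0,0],[0,0,0],[0,0,0],[0,0,-5],[0,0,-15],[0,0,-30],[0,0,-35],[0,0,-25]],"yaw":[0,0,0,0,0,0,0,0]}'
python3 plan.py .4353 -.2145 .08 36.7
python3 - <<'E'
from workcell import camera
import cv2,pickle
c=camera("wrist")
cv2.imwrite("pics/w7.png",c["img"][:,:,::-1])
E
```

```text
t24.25 pos [ 0.6247  0.0461 -0.0211] rot [-1.797e+02  3.000e-02 -9.681e+01] q [  4.2  16.3  -1.   72.4  -0.  -79. ] open 0.0372 grip 40.7 F [ 0.5 -0.4 -1. ]
turn [-0.005  0.    -0.002] slide after turn [1.7 0.  2.9] slide before [1.7 0.  2.9]
ee_pos: [0.6253, 0.0457, -0.0224]
wrist_force: [0.5, 0.6, -1.4]
time: 25.08
ee_pos: [0.6246, 0.0455, 0.09]
tcp_rot: [-179.6, 0.0, -96.9]
wrist_force: [0.0, 0.6, 0.3]
opening: 0.0468
grasp_force: 0.0
t25.08 pos [0.6246 0.0455 0.09  ] rot [-1.7958e+02  5.0000e-02 -9.6880e+01] q [  4.2  14.2   8.8  84.2  -0.  -78.9] open 0.0468 grip 0.0 F [0.  0.6 0.3]
turn [-0.005 -0.008 -2.331] slide after turn [-307.1   95.4   10. ] slide before [280.8 156.8   8.7]
```

View pics/w7.png

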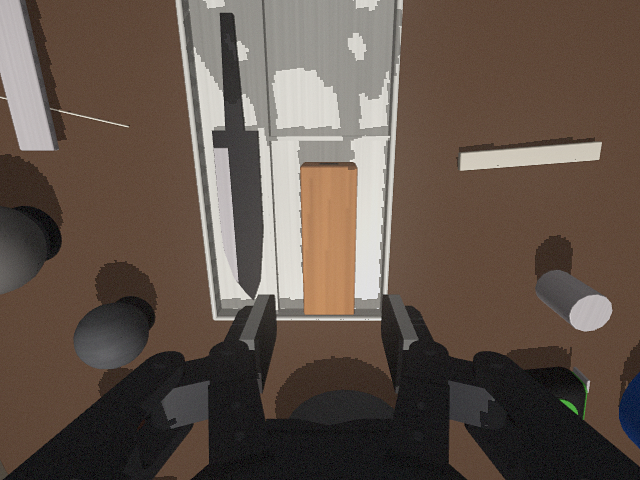

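```bash
python3 - <<'E'
from workcell import camera
from h import *
c=camera("wrist");W=np.array([unproj(c,q,.033) for q in[(303,316),(354,316),(357,166),(301,166)]])
p=[.64357,-.00267,-.1176];co,s=np.cos(p[2]),np.sin(p[2]);d=W[:,:2]-p[:2]
print("block corners in tray frame mm (bay x -66.5..17.5, y -23.5..112.5)",np.round(d@np.array([[co,-s],[s,co]])*1000,1).tolist())
E
python3 -m handwheel '{"gripper":[1,1,1,1,1,1,1,1],"slide":[[16,9,0],[31,17,0],[31,17,0],[31,17,0],[31,17,0],[31,17,0],[31,18,0],[31,18,0]],"yaw":[0,0,0,0,0,0,0,0]}' >/dev/null
python3 -m handwheel '{"gripper":[1,1,1,1,1,1,1,1],"slide":[[31,18,0],[16,9,0],[0,0,5],[0,0,5],[0,0,5],[0,0,5],[0,0,5],[0,0,5]],"yaw":[0,0,0.12,0.12,0.12,0.12,0.12,0.12]}' >/dev/null
python3 -m handwheel '{"gripper":[1,1,1,1],"slide":[[0,0,0],[0,0,0],[0,0,0],[0,0,0]],"yaw":[0.09,0,0,0]}' >/dev/null
python3 plan.py .4353 -.2145 -.03 -143.3
python3 - <<'E'
from workcell import camera
from h import *
c=camera("wrist");hsv=cv2.cvtColor(c["img"],cv2.COLOR_RGB2HSV).astype(int)
S=solid((.064,.022,.01),"oval");p=[.4353,-.2145,.645];u=proj(c,[[*p[:2],.005]])[0];print(u)
m=((hsv[...,2]>110)&(hsv[...,1]>100)&(hsv[...,0]>14)&(hsv[...,0]<32)).astype(np.uint8);b=blob(m,u,100);b=cv2.morphologyEx(b,cv2.MORPH_CLOSE,np.ones((25,25)));print(b.sum())
r=fit([(c,b)],S,p);print(r.x,np.degrees(r.x[2]),r.fun)
E
```

```text
block corners in tray frame mm (bay x -66.5..17.5, y -23.5..112.5) [[-0.8, 106.9], [-40.1, 106.7], [-39.9, -6.9], [-2.3, -7.0]]
t26.85 pos [ 0.435  -0.2137  0.0559] rot [-179.8     0.24 -143.1 ] q [-26.2  -4.7 -15.1  79.3   0.1 -63.1] open 0.0853 grip 0.0 F [-0.1  0.1 -0.2]
turn [-0.004  0.004  0.003] slide after turn [ 0.3 -0.8 85.9] slide before [ 0.6 -0.5 85.9]
[328.38034297 244.68798627]
2858.0
[ 0.43627658 -0.21466923  0.62668441] 35.906372004494784 0.03212473914027214
```

block_large sits well inside its bay, at least 5 mm from every wall. The wrist fit also confirms guard_large, so I'll pick it.

```bash

python3 -m handwheel '{"gripper":[1,1,1,1,1,1,1],"slide":[[0,-1,15],[-1,0,25],[0,0,25],[0,0,14],[0,0,7],[0,0,3],[0,0,0]],"yaw":[0.005,0,0,0,0,0,0]}' | grep -E "pos|wrist"
python3 -m handwheel '{"gripper":[-1,-1,-1,-1,-1,-1,-1,-1],"slide":[[0,0,0],[0,0,0],[0,0,0],[0,0,0],[0,0,0],[0,0,0],[0,0,0],[0,0,0]],"yaw":[0,0,0,0,0,0,0,0]}' 50
python3 plan.py .6111 -.0688 .03 -96.7
```

```text
ee_pos: [0.4369, -0.2139, -0.0331]
wrist_force: [0.2, 0.1, 0.0]
time: 28.15
ee_pos: [0.4373, -0.2141, -0.0326]
tcp_rot: [-179.8, 0.3, -143.6]
wrist_force: [-0.3, 0.6, 6.2]
opening: 0.0203
grasp_force: 49.6
t28.15 pos [ 0.4373 -0.2141 -0.0326] rot [-179.75    0.26 -143.57] q [-26.2  -2.  -22.5  69.2   0.1 -62.6] open 0.0203 grip 49.6 F [-0.3  0.6  6.2]
turn [-0.006  0.003 -0.818] slide after turn [-164.6 -155.7  -62.6] slide before [-226.4   13.4  -61.6]
```

```bash

python3 -m handwheel '{"gripper":[-1,-1,-1,-1,-1,-1,-1,-1],"slide":[[0,0,-10],[0,0,-20],[0,0,-20],[0,0,-12],[0,0,0],[0,0,0],[0,0,0],[0,0,0]],"yaw":[0,-0.117,-0.117,-0.117,-0.117,-0.117,-0.117,-0.117]}' >/dev/null
python3 -m handwheel '{"gripper":[-1,-1,-1,-1,-1,-1,-1,-1],"slide":[[-15,-14,0],[-28,-27,0],[-29,-27,0],[-29,-27,0],[-29,-27,0],[-25,-24,0],[-10,-10,0],[0,0,0]],"yaw":[0,0,0,0,0,0,0,0]}' >/dev/null
python3 -m handwheel '{"gripper":[-1],"slide":[[0,0,0]],"yaw":[0]}' >/dev/null
python3 plan.py .6111 -.0688 -.0285 -96.7
```

```text
t29.57 pos [ 0.6105 -0.0674  0.0294] rot [-1.7977e+02  1.0000e-02 -9.6560e+01] q [ -6.3  13.4   1.2  77.6   0.  -89.7] open 0.0200 grip 49.3 F [-0.3 -0.4 -0.6]
turn [-0.004  0.     0.002] slide after turn [ 1.3 -0.8 57.9] slide before [ 1.3 -0.5 57.9]
```

```bash

python3 -m handwheel '{"gripper":[-1,-1,-1,-1,-1,-1,-1,-1],"slide":[[1,-1,10],[0,0,18],[0,0,15],[0,0,8],[0,0,3],[0,0,2],[0,0,1.5],[0,0,0]],"yaw":[0,0,0,0,0,0,0,0]}' | grep -E "pos|wrist"
python3 -m handwheel '{"gripper":[-1,-1],"slide":[[0,0,1],[0,0,0]],"yaw":[0,0]}' | grep -E "pos|wrist"
python3 -m handwheel '{"gripper":[-0.2,-0.2,-0.2,-0.2,-0.2,-0.2,-0.2,-0.2],"slide":[[0,0,0],[0,0,0],[0,0,0],[0,0,-5],[0,0,-15],[0,0,-30],[0,0,-35],[0,0,-25]],"yaw":[0,0,0,0,0,0,0,0]}'
python3 plan.py .459 -.3352 .06 -167.5
```

```text
ee_pos: [0.612, -0.0694, -0.0272]
wrist_force: [-0.6, -0.5, -1.0]
ee_pos: [0.6121, -0.0692, -0.0283]
wrist_force: [-0.3, -0.0, -1.3]
time: 31.07
ee_pos: [0.6115, -0.0692, 0.0844]
tcp_rot: [-179.6, 0.0, -96.6]
wrist_force: [0.8, -1.0, 0.4]
opening: 0.0343
grasp_force: 0.0
t31.07 pos [ 0.6115 -0.0692  0.0844] rot [-1.7958e+02  2.0000e-02 -9.6640e+01] q [ -6.5  12.7   6.5  83.3   0.  -89.8] open 0.0343 grip 0.0 F [ 0.8 -1.   0.4]
turn [-0.006  0.005  1.237] slide after turn [ 206.5 -226.7   24.4] slide before [281.9 120.9  23.5]
```

```bash

python3 -m handwheel '{"gripper":[1,1,1,1,1,1,1,1],"slide":[[16,7,0],[34,15,0],[34,15,0],[34,15,0],[34,14,0],[34,14,0],[34,14,0],[34,14,0]],"yaw":[0,0,0,0,0,0,0,0]}' >/dev/null
python3 -m handwheel '{"gripper":[1,1,1,1,1,1,1,1],"slide":[[28,12,0],[0,0,0],[0,0,5],[0,0,5],[0,0,5],[0,0,5],[0,0,4],[0,0,0]],"yaw":[0,0,0.12,0.12,0.12,0.12,0.12,0.12]}' >/dev/null
python3 -m handwheel '{"gripper":[1,1,1,1,1,1,1],"slide":[[0,0,0],[0,0,0],[0,0,0],[0,0,0],[0,0,0],[0,0,0],[0,0,0]],"yaw":[0.12,0.12,0.12,0.12,0.04,0,0]}' >/dev/null
python3 - <<'E'
from workcell import camera
from h import *
c=camera("wrist");hsv=cv2.cvtColor(c["img"],cv2.COLOR_RGB2HSV).astype(int)
S=solid((.04,.016,.008),"oval");p=[.459,-.3352,.22];u=proj(c,[[*p[:2],.004]])[0];print(u)
m=((hsv[...,2]>90)&(hsv[...,1]>100)&(hsv[...,0]>14)&(hsv[...,0]<32)).astype(np.uint8);b=blob(m,u,80);b=cv2.morphologyEx(b,cv2.MORPH_CLOSE,np.ones((19,19)));print(b.sum())
r=fit([(c,b)],S,p);print(r.x,np.degrees(r.x[2]),r.fun)
E
python3 plan.py .459 -.3352 -.033 -167.5
```

```text
[328.92806352 242.8031696 ]
1306.0
[ 0.45972866 -0.33564651  0.22790843] 13.058191348641017 0.0503445640206337
t33.03 pos [ 0.4597 -0.3352  0.0568] rot [-179.91    0.31 -167.56] q [-36.2   6.8  -3.3  79.6   0.2 -48.6] open 0.0854 grip 0.0 F [ 0.9  0.1 -0.1]
turn [-0.002  0.005 -0.001] slide after turn [ 0.7  0.1 89.8] slide before [ 1.2  0.3 89.8]
```

```bash

python3 -m handwheel '{"gripper":[1,1,1,1,1,1,1],"slide":[[0,0,15],[0,0,25],[0,0,25],[0,0,15],[0,0,7],[0,0,3],[0,0,0]],"yaw":[-0.01,0,0,0,0,0,0]}' | grep -E "pos|wrist"
python3 -m handwheel '{"gripper":[-1,-1,-1,-1,-1,-1,-1,-1],"slide":[[0,0,0],[0,0,0],[0,0,0],[0,0,0],[0,0,0],[0,0,0],[0,0,0],[0,0,0]],"yaw":[0,0,0,0,0,0,0,0]}' 40
python3 plan.py .6207 -.3379 .03 -83.7
```

```text
ee_pos: [0.46, -0.3353, -0.0335]
wrist_force: [-0.7, -0.0, 0.6]
time: 34.28
ee_pos: [0.4602, -0.3356, -0.0331]
tcp_rot: [-179.9, 0.3, -167.1]
wrist_force: [-0.7, 0.3, 4.6]
opening: 0.0148
grasp_force: 40.4
t34.28 pos [ 0.4602 -0.3356 -0.0331] rot [-179.89    0.32 -167.12] q [-36.2   9.2 -10.7  69.8   0.2 -49.1] open 0.0148 grip 40.4 F [-0.7  0.3  4.6]
turn [-0.006  0.003 -1.456] slide after turn [  19.9 -159.3  -63.1] slide before [-156.3  -38.2  -62.2]
```

```bash

python3 -m handwheel '{"gripper":[-1,-1,-1,-1,-1,-1,-1,-1],"slide":[[0,0,-10],[0,0,-20],[0,0,-20],[0,0,-12],[0,0,0],[0,0,0],[0,0,0],[0,0,0]],"yaw":[0,-0.12,-0.12,-0.12,-0.12,-0.12,-0.12,-0.12]}' >/dev/null
python3 -m handwheel '{"gripper":[-1,-1,-1,-1,-1,-1,-1],"slide":[[0,0,0],[0,0,0],[0,0,0],[0,0,0],[0,0,0],[0,0,0],[0,0,0]],"yaw":[-0.12,-0.12,-0.12,-0.12,-0.12,-0.016,0]}' >/dev/null
python3 -m handwheel '{"gripper":[-1,-1,-1,-1,-1,-1,-1,-1],"slide":[[2,-15,0],[3,-28,0],[4,-32,0],[4,-32,0],[4,-28,0],[2,-18,0],[1,-6,0],[0,0,0]],"yaw":[0,0,0,0,0,0,0,0]}' >/dev/null
python3 -m handwheel '{"gripper":[-1],"slide":[[0,0,0]],"yaw":[0]}' >/dev/null
python3 plan.py .6207 -.3379 -.029 -83.7
```

```text
t36.28 pos [ 0.6192 -0.3377  0.0291] rot [-1.7975e+02 -2.0000e-02 -8.3790e+01] q [-2.870e+01  2.620e+01  1.740e+01  8.100e+01  1.000e-01 -1.249e+02] open 0.0145 grip 39.9 F [0.2 0.7 0.1]
turn [-0.004 -0.    -0.002] slide after turn [ 0.4 -1.5 58.1] slide before [ 0.3 -1.2 58.1]
```

```bash

python3 -m handwheel '{"gripper":[-1,-1,-1,-1,-1,-1,-1,-1],"slide":[[0,-1,10],[0,0,18],[0,0,15],[0,0,8],[0,0,3],[0,0,2],[0,0,1.5],[0,0,0]],"yaw":[0,0,0,0,0,0,0,0]}' | grep -E "pos|wrist"
python3 -m handwheel '{"gripper":[-1,-1],"slide":[[0,0,1],[0,0,0]],"yaw":[0,0]}' | grep -E "pos|wrist"
python3 -m handwheel '{"gripper":[-0.3,-0.3,-0.3,-0.3,-0.3,-0.3,-0.3,-0.3],"slide":[[0,0,0],[0,0,0],[0,0,0],[0,0,-5],[0,0,-15],[0,0,-30],[0,0,-35],[0,0,-25]],"yaw":[0,0,0,0,0,0,0,0]}'
python3 plan.py .4478 .115 .08 -90
```

```text
ee_pos: [0.6214, -0.3379, -0.0275]
wrist_force: [-0.9, 1.2, -1.3]
ee_pos: [0.6215, -0.3378, -0.0286]
wrist_force: [0.1, 0.1, -1.0]
time: 37.78
ee_pos: [0.6209, -0.3378, 0.0842]
tcp_rot: [-179.6, -0.1, -83.7]
wrist_force: [1.0, -0.0, 0.4]
opening: 0.0297
grasp_force: 0.0
t37.78 pos [ 0.6209 -0.3378  0.0842] rot [-1.796e+02 -1.100e-01 -8.369e+01] q [-2.860e+01  2.590e+01  2.320e+01  8.690e+01  1.000e-01 -1.249e+02] open 0.0297 grip 0.0 F [ 1.  -0.   0.4]
turn [-0.007 -0.002  0.11 ] slide after turn [-452.8  173.1    4.2] slide before [-469.1  122.3    2.4]
```

```bash

python3 -m handwheel '{"gripper":[1,1,1,1,1,1,1,1],"slide":[[-18,5,0],[-36,9,0],[-36,9,0],[-36,9,0],[-36,9,0],[-36,9,0],[-36,10,0],[-36,10,0]],"yaw":[0,0,0,0,0,0,0,0]}' >/dev/null
python3 -m handwheel '{"gripper":[1,1,1,1,1,1,1,1],"slide":[[-36,10,0],[-36,10,0],[-36,10,0],[-36,9,0],[-36,9,0],[-19,4,0],[0,0,0],[0,0,0]],"yaw":[0,0,0,0,0,0,0,0]}' >/dev/null
python3 plan.py .4478 .115 -.018 -83.7
python3 - <<'E'
from workcell import camera
from h import *
c=camera("wrist");hsv=cv2.cvtColor(c["img"],cv2.COLOR_RGB2HSV).astype(int)
u=proj(c,[[.4478,.115,.0225]])[0];print(u)
m=((hsv[...,2]>90)&(hsv[...,1]<60)).astype(np.uint8);b=blob(m,u,70);print(b.sum())
S=solid((.03,.03,.045),"oval");r=fit([(c,b)],S,[.4478,.115,0]);print(r.x,r.fun)
im=c["img"][:,:,::-1].copy();cv2.polylines(im,[cv2.convexHull(proj(c,place(S,r.x)).astype(np.int32))],True,(255,0,255),1);cv2.imwrite("pics/w8.png",im)
t=camera("top")["img"][:,:,::-1];cv2.imwrite("pics/t8.png",cv2.resize(t[130:330,130:530],None,fx=2,fy=2))
E
```

```text
t39.12 pos [0.4477 0.116  0.0804] rot [-1.7964e+02 -5.0000e-02 -8.3550e+01] q [ 14.6  -8.1 -15.5  82.3  -0.1 -81.9] open 0.0854 grip 0.0 F [-0.  -0.8 -0.1]
turn [-0.006 -0.001  0.003] slide after turn [ 1.   0.  98.4] slide before [ 0.9  0.6 98.4]
[330.63246243 242.25034517]
2232.0
[0.44812073 0.11439764 0.13471396] 0.022653449326753616
```

View pics/w8.png

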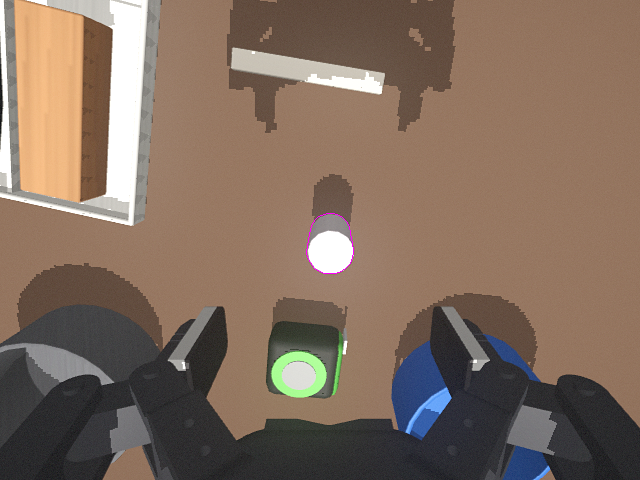

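```bash

python3 -m handwheel '{"gripper":[1,1,1,1,1,1,1],"slide":[[1,0,15],[0,0,25],[0,0,30],[0,0,20],[0,0,8],[0,0,4],[0,0,0]],"yaw":[0,0,0,0,0,0,0]}' | grep -E "pos|wrist"
python3 -m handwheel '{"gripper":[-1,-1,-1,-1,-1,-1,-1,-1],"slide":[[0,0,0],[0,0,0],[0,0,0],[0,0,0],[0,0,0],[0,0,0],[0,0,0],[0,0,0]],"yaw":[0,0,0,0,0,0,0,0]}' 60
python3 plan.py .636 .256 .09 -83.7
```

```text
ee_pos: [0.4486, 0.1134, -0.0222]
wrist_force: [0.1, 0.8, 0.5]
time: 40.47
ee_pos: [0.4488, 0.1142, -0.0213]
tcp_rot: [-179.6, -0.0, -83.7]
wrist_force: [-1.3, -1.2, 4.5]
opening: 0.0282
grasp_force: 58.9
t40.47 pos [ 0.4488  0.1142 -0.0213] rot [-1.7964e+02 -4.0000e-02 -8.3680e+01] q [ 14.3  -5.7 -24.7  70.7  -0.1 -82. ] open 0.0282 grip 58.9 F [-1.3 -1.2  4.5]
turn [-0.006 -0.001  0.   ] slide after turn [-120.4 -201.6 -111.3] slide before [-120.2 -202.3 -110.1]
```

View pics/t8.png

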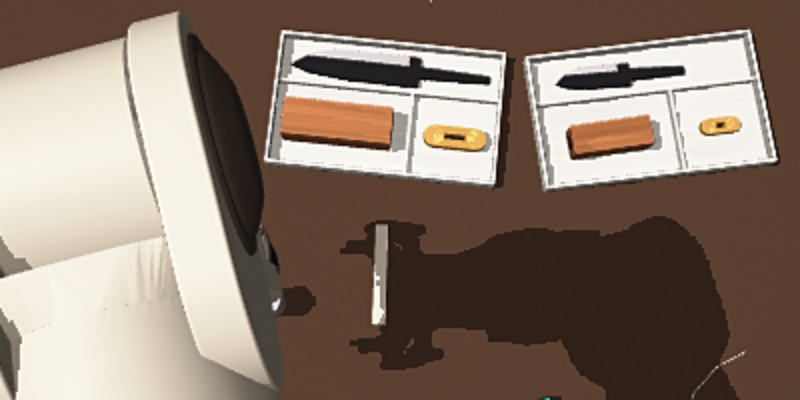

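All four parts lie flat in the right bays: long tray at crop (337,123) and (455,137), short tray at (611,136) and (720,125). Next, the offcut goes into the dark pot.

```bash

python3 -m handwheel '{"gripper":[-1,-1,-1,-1,-1],"slide":[[0,0,-10],[0,0,-25],[0,0,-35],[0,0,-30],[0,0,-10]],"yaw":[0,0,0,0,0]}' >/dev/null
python3 -m handwheel '{"gripper":[-1,-1,-1,-1,-1,-1,-1,-1],"slide":[[-10,-17,0],[-18,-31,0],[-20,-34,0],[-20,-34,0],[-20,-34,0],[-18,-30,0],[-10,-16,0],[-4,-6,0]],"yaw":[0,0,0,0,0,0,0,0]}' >/dev/null
python3 -m handwheel '{"gripper":[-1,-1],"slide":[[0,0,0],[0,0,0]],"yaw":[0,0]}' >/dev/null
python3 plan.py .636 .256 -.006 -83.7
```

```text
t41.72 pos [0.6347 0.2551 0.0881] rot [-1.798e+02 -8.000e-02 -8.369e+01] q [ 22.   22.8  19.4  86.5  -0.1 -74.4] open 0.0282 grip 60.1 F [ 0.1 -0.5 -2.8]
turn [-0.004 -0.001  0.   ] slide after turn [-0.8 -1.4 94.1] slide before [-0.9 -1.1 94.1]
```

```bash

python3 -m handwheel '{"gripper":[-1,-1,-1,-1,-1,-1,-1,-1],"slide":[[-1,-1,10],[0,0,20],[0,0,25],[0,0,20],[0,0,12],[0,0,6],[0,0,0],[0,0,0]],"yaw":[0,0,0,0,0,0,0,0]}' | grep -E "pos|wrist"
python3 -m handwheel '{"gripper":[-1,-1,-1],"slide":[[0,0,4],[0,0,4],[0,0,0]],"yaw":[0,0,0]}' | grep -E "pos|wrist"
python3 -m handwheel '{"gripper":[0,0,0,0,0,0,0,0],"slide":[[0,0,0],[0,0,0],[0,0,0],[0,0,-5],[0,0,-20],[0,0,-35],[0,0,-35],[0,0,-25]],"yaw":[0,0,0,0,0,0,0,0]}'
python3 -m handwheel '{"gripper":[0,0,0,0,0,0,0,0],"slide":[[0,36,0],[0,36,0],[0,36,0],[0,36,0],[0,36,0],[0,20,0],[0,0,0],[0,0,0]],"yaw":[0,0,0,0,0,0,0,0]}'
python3 - <<'E'
from workcell import camera
import cv2,numpy as np
t=camera("top")["img"][:,:,::-1];w=camera("scene")["img"][:,:,::-1]
cv2.imwrite("pics/end.png",np.vstack([cv2.resize(t[130:255,130:530],(800,250)),cv2.resize(w[170:345,60:560],(800,280))]))
E
```

```text
ee_pos: [0.637, 0.2565, -0.0032]
wrist_force: [-1.0, -0.3, -2.5]
ee_pos: [0.6369, 0.2566, -0.0124]
wrist_force: [-0.3, 0.3, -3.2]
time: 43.3
ee_pos: [0.6367, 0.2569, 0.1118]
tcp_rot: [-179.5, 0.0, -83.7]
wrist_force: [0.1, 0.1, 0.2]
opening: 0.0426
grasp_force: 0.0
time: 43.97
ee_pos: [0.4374, 0.235, 0.1081]
tcp_rot: [-179.6, 0.0, -83.6]
wrist_force: [1.0, 0.1, 0.0]
opening: 0.0427
grasp_force: 0.0
```

View pics/end.png

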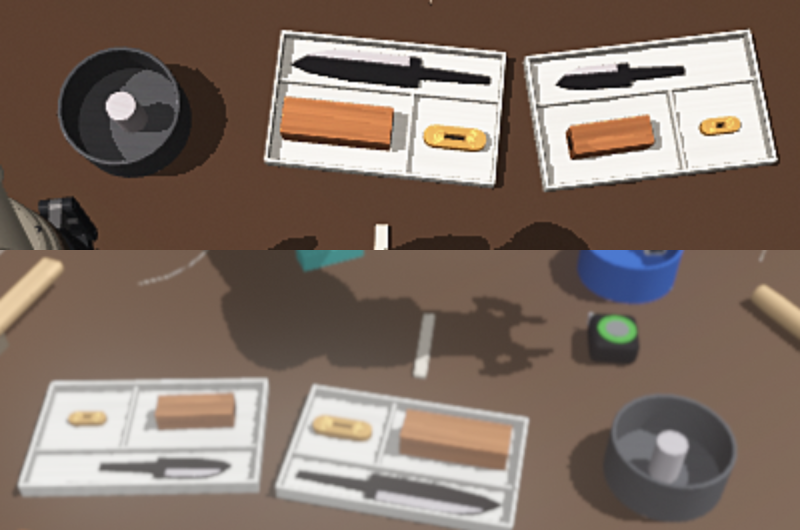

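The offcut stands in the dark pot at (120,106), every part lies flat in its own bay, and the blades are where they were. I'll hand the job in.

```bash
python3 -c "
from workcell import ticket
print(ticket.job_done())"
```

```text
the job is handed in; nothing more can be done
None
```

The job is done and handed in at about 44 s of the 115 s allowed: both blocks and both guards lie flat in their knives' trays, the offcut is in the dark scrap pot, and the blades were not touched.

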